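# Bring a battery bank on line from its control stations

## Task

Bring the battery bank on line: push the white-marked end of the red isolator rocker fully down, then hold the blue pre-charge button right down for two seconds and let it go, then push the green contactor button fully in so that it stays in. Do not press the red stop button on the yellow box. Only press with the fingertips: do not lift or shift any of the boxes, and leave the parts and tools around them where they are.

Things in the scene. Friction and masses are not known exactly. Their poses are not given: they have to be found in the camera images.
- isolator_box: Loose grey box 104 x 62 mm, 38 mm high, about 0.6 kg, not fixed down, that carries the red isolator rocker. Origin at the centre of its underside on the bench; x along its length, towards the rocker's white-marked end; z up.
- isolator_rocker (a joint): Angle of the red rocker paddle (70 x 30 x 8 mm, pivoted at its middle, axis along the box's y, 49 mm above the bench). 0 = off, white-marked end raised by 0.2 rad; 0.4 = fully on, white-marked end down. Has no spring: stays where it is left; needs about 2 to 4 N pressed straight down on the white-marked end.
- isolator_press (a point): Point to press: centre of the white bar on the upper face of the rocker, 26 mm from the pivot; about 58 mm above the bench when off, 48 mm when fully on (the box's own top is at 38 mm). Moves with the rocker.
- precharge_box: Loose grey box 66 x 66 mm, 42 mm high, about 0.5 kg, not fixed down, carrying the round blue pre-charge button. Origin at the centre of its underside; z up.
- precharge_button (a joint): Travel of the blue button (34 mm diameter): 0 = out, 0.007 m = right down. Springs back when let go; about 5 N right down.
- precharge_top (a point): Centre of the blue button's upper face, 54 mm above the bench when out (12 mm above the box's top), 47 mm when right down.
- contactor_box: Loose grey box 66 x 66 mm, 42 mm high, about 0.5 kg, not fixed down, carrying the round green contactor button. Origin at the centre of its underside; z up.
- contactor_button (a joint): Travel of the green button (34 mm diameter): 0 = out, 0.007 m = fully in. No spring: stays in once pushed; about 4 N.
- contactor_top (a point): Centre of the green button's upper face, 54 mm above the bench when out (12 mm above the box's top), 47 mm when fully in.
- stop_box: Loose yellow box 66 x 66 mm, 42 mm high, carrying the red mushroom-shaped stop button (42 mm diameter, top 54 mm above the bench). Not to be pressed. Origin at the centre of its underside.
- stop_button (a joint): Travel of the red stop button: 0 = out, 0.007 m = pressed. Must stay out.
- busbar_a: Bystander, to be left alone: flat aluminium link bar 90 x 20 x 4 mm lying on the mat. Origin at its underside or middle.
- busbar_b: Bystander, to be left alone: second aluminium link bar 90 x 20 x 4 mm lying on the mat. Origin at its underside or middle.
- nut_jar: Bystander, to be left alone: pale translucent jar with black lid, 56 mm diameter, 75 mm tall. Origin at its underside or middle.
- screwdriver: Bystander, to be left alone: screwdriver with orange handle, lying flat. Origin at its underside or middle.
- wrench: Bystander, to be left alone: wrench lying flat. Origin at its underside or middle.
- meter: Bystander, to be left alone: yellow handheld multimeter 150 x 75 x 38 mm, lying flat. Origin at its underside or middle.
- spare_cell: Bystander, to be left alone: loose prismatic battery cell, dark blue, 50 x 148 x 120 mm tall, standing. Origin at its underside or middle.
Things that resemble listed ones, but are neither listed nor needed, are in the scene too. Leave any purple look-alike of the contactor_box alone.

How it is judged:
By the outcome, as a careful person would: the job done as asked, in the order asked, and still so for the second after the job is handed in, with the robot touching nothing.
It also fails if it takes over 51 s, if anything falls off the work surface, if the arm or the gripper's body presses on something with over 40 N, if the wrist force passes 120 N, or if a joint passes its speed limit or range.

## Robot

A 6-joint arm with a two-finger parallel gripper is mounted at the origin on the work surface. World frame = base frame: x ahead of the robot, y to its left, z up, the work surface at z = 0. Lengths are in mm, angles in rad, forces in N, time in s.
With the tool pointing down it reaches from about 350 to 925 mm from the base axis. Payload 6.4 kg.
Tool frame: the origin (TCP) lies midway between the tips of the shut fingers; the grasp point (between the pads) lies 19 mm behind it; z points along the fingers, y is the line along which they close (so a half turn about z gives the same grasp; the last joint's range is limited). The gripper opens to 85 mm and grips with 20 to 120 N. Pads are 22 mm wide; open, the fingers measure 114 mm over their backs; the gripper's body (76 mm by 85 mm) begins 54 mm behind the grasp point. The pads swing forward as they close: fully open they stand 13 mm farther back than shut.
Start: joints at [-1.436, 0.245, 1.558, -0, 1.339, -0.174], TCP at [197.55, -619.264, 194.79] pointing down, gripper open.
Joint ranges: [-3.13, 3.13], [-1.02, 2.26], [0.13, 2.54], [-0.95, 4.09], [0.21, 2.88], [-2.74, 2.74]. Speed limits (rad/s): [2.57, 2.57, 3.14, 3.14, 3.14, 3.14].

## Interface

Orientations are given as a unit quaternion [w, x, y, z].
In Python, from bench import bot, optics, workorder gives the robot as it stands. The module is installed in compiled form; this text tells all that it offers.
- The arm moves only by the tool carry_out, never from a script. Its argument "increments" is a list of rows, each a list of 7 numbers: the shift along the tool's x, y, z in m, then the turn, a rotation vector about the tool's x, y, z in rad, then the opening, from -1 (shut) to 1 (fully open). In form: [[dx, dy, dz, rx, ry, rz, fingers], ...]. A call has 1 to 12 rows; each row is the pose to reach, as a shift and turn from the pose commanded when the call began, along the tool's axes at that moment; what a row does not reach only later rows make up. A row lasts 1/12 s, in which the tool goes at most 41.7 mm and 7.16 degrees, less where a joint would pass 70% of its speed; a pose out of reach is approached as far as the arm can. A call with a gripper value outside its range is refused whole. The fingers move at their own pace and stop on an object; "newtons" is the grip in N (left out, the last holds). Time passes only in rows, so rows that repeat a pose let the fingers close. It gives the time, the measured TCP pose, the force, the opening and the grip force at its end, in the units of the state.
- bot.observe(): the state, without advancing time (a new reading comes with each control period).
- optics.camera(name): name is "scene" or "top" or "wrist"; returns the picture (420x560x3 uint8, red, green, blue); there is no depth.
- optics.camera_params(name): a dict with "vfov" (degrees; the focal length in pixels is half the picture's height over the tangent of half this angle, whatever the lens; pixels are square), "cx", "cy" (the principal point, pixels), "R" (3x3) and "t" (3): a world point X has camera coordinates R X + t; the wrist camera has in their place "mount" (4x4, takes a point from camera to tool coordinates, whose origin is the TCP and whose axes are the flange's). Camera axes: x right, y down, z forward; pixel columns grow to the right and rows downward; lengths in mm; the calibration is good to about 2 mm. A picture is of the moment at which its call begins: read the wrist's pose just before it. camera_params takes no time and is no camera call.
- workorder.job_done(): hands the job in; it is judged then, once.
Trained networks look in the newest picture that a camera, given by its name, has taken for a name from the list of things; names that differ only in an ending like _2 or _b are one class to them, and where a whole thing is asked for, a point or a joint stands for the part that bears it (a point fixed in the world has none). Each returns a list of dicts, best first, with "p" (0 to 1); they miss things now and then, are a little off and sometimes report something else, mostly with a low value. They report only what shows in the picture. A call takes as long as a camera call. They do not tell look-alikes from the thing itself.
- optics.silhouettes(target, camera): "pixels" (420x560 bool, what is visible of it).
- optics.place_of(target, camera): "point" ([x, y, z] in mm, in the coordinates of the camera as it stood for that picture, good to about 4 mm: a listed point, or the origin of a listed thing).
The state is a dict: "time_s": time; "q": joint angles; "qvel": joint speeds; "joint_torque": joint torques, N m; "eef_pos": TCP position; "orientation": TCP orientation; "wrist_force": force on the tool from outside, world axes, zero at the start; "moment": the same for the moment, N m; "opening": opening from 0.0 (shut) to 1.0 (fully open); "grasp_force": force on a finger pad.
Only numpy, scipy, OpenCV 4.12 (cv2) and the standard library are available. Lean on these libraries where they do the work, as an engineer would, in place of code of your own. Each camera call takes 0.05 s, during which the arm holds its last target. There are 200 camera calls.

## Working session

There is one attempt and no reset: what is moved stays moved. The work goes in short steps, Python scripts to look and compute and a tool call to move; the robot and the scene stay as the last step left them, time stands still between calls to the robot, and variables do not carry over. Pictures are saved under pics/ and viewed, at most 10 in all, crops included, and the job is handed in when it is done.

Besides the shell and the picture viewer there is one more tool, called after "Call:" by a JSON object that holds its "method" and its "body", one argument or row to a line. carry_out: Moves the arm, as the interface text tells. Its arguments: {"type":"object","properties":{"increments":{"type":"array"},"newtons":{"type":"number"}},"required":["increments"]}

```bash
mkdir -p pics; cat > h.py <<'E'
from bench import bot, optics, workorder
import numpy as np, cv2
from scipy.spatial.transform import Rotation as Ro
def toW(cam,p,st=None):
    P=optics.camera_params(cam)
    if cam!='wrist': return np.array(P['R']).T@(np.array(p)-np.array(P['t']))
    st=st or bot.observe(); q=st['orientation']; R=Ro.from_quat([q[1],q[2],q[3],q[0]]).as_matrix()
    M=np.array(P['mount']); return R@(M[:3,:3]@np.array(p)+M[:3,3])+np.array(st['eef_pos'])
def K(P): 
    f=210/np.tan(np.radians(P['vfov'])/2); return f
def pix(cam,uv,z):
    P=optics.camera_params(cam);f=K(P)
    d=np.array(P['R']).T@np.array([(uv[0]-P['cx'])/f,(uv[1]-P['cy'])/f,1]);c=-np.array(P['R']).T@np.array(P['t'])
    return c+d*(z-c[2])/d[2]
def proj(cam,X):
    P=optics.camera_params(cam);f=K(P);c=np.array(P['R'])@np.array(X)+np.array(P['t'])
    return [round(P['cx']+f*c[0]/c[2]),round(P['cy']+f*c[1]/c[2])]
E
python3 - <<'E'
from h import *
s=bot.observe();print(s['time_s'],s['eef_pos'],s['orientation'],s['opening'])
for c in ['top','scene']:
    cv2.imwrite(f'pics/{c}.png',optics.camera(c)[:,:,::-1])
for t in ['isolator_press','isolator_box','precharge_top','contactor_top','stop_box','nut_jar','spare_cell','meter']:
    for r in optics.place_of(t,'top')[:3]:
        w=toW('top',r['point']);print(t,round(r['p'],2),w.round(),proj('top',w))
print(bot.observe()['time_s'])
E
```

```text
0.0 [ 197.47513252 -618.59416104  193.64877324] [-1.00866770e-03  9.88100172e-01  1.53808426e-01  2.40320049e-05] 0.9982861285606196
isolator_press 0.58 [636. -88.  59.] [329, 139]
isolator_box 0.93 [ 648. -106.   -4.] [334, 140]
precharge_top 0.67 [ 454. -209.   52.] [377, 211]
contactor_top 0.71 [629. 226.  50.] [206, 142]
contactor_top 0.68 [498. 214.  55.] [209, 193]
contactor_top 0.47 [177. 322.  54.] [164, 321]
stop_box 0.64 [627.  95.   2.] [258, 147]
nut_jar 0.95 [448. -12.  -1.] [298, 215]
spare_cell 0.32 [448. -13.  -1.] [299, 215]
meter 0.95 [654. 355.  -2.] [161, 137]
0.5
```

View pics/top.png

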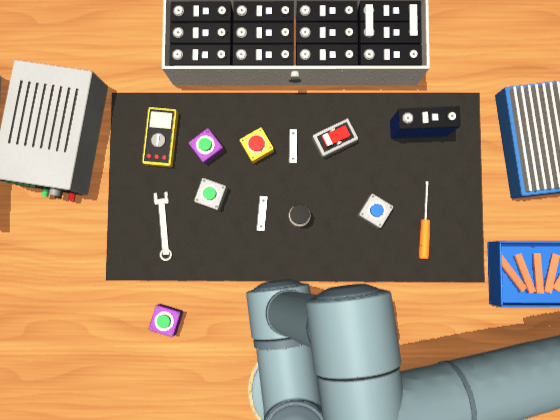

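View pics/scene.png

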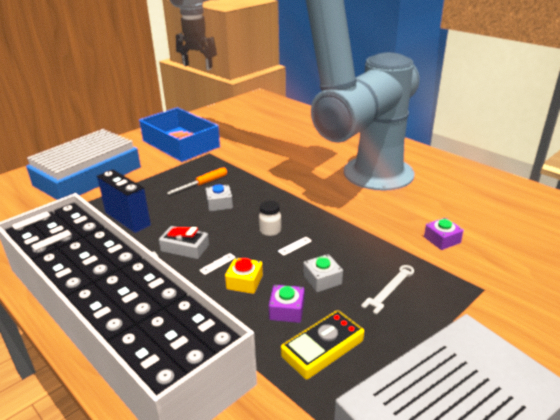

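```bash
python3 - <<'E'
import cv2
a=cv2.imread('pics/top.png')
b=cv2.resize(a[105:240,175:425],(800,432),interpolation=cv2.INTER_CUBIC)
cv2.imwrite('pics/crop.png',b)
E
```

```text
(no output)
```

View pics/crop.png

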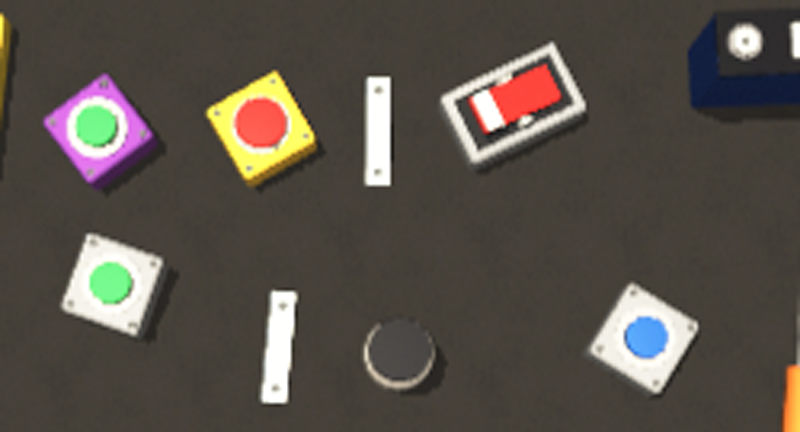

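The black-mat layout: isolator rocker with its white bar at (327,139), blue button (377,210), stop (257,144). There are three green buttons: purple box (206,145), grey box (210,193) and purple box (164,321). The grey one at (210,193) is the contactor; the crop confirms this, since the other two are the purple look-alikes.

```bash
cat >> h.py <<'E'
def delta(X):
    s=bot.observe();q=s['orientation'];R=Ro.from_quat([q[1],q[2],q[3],q[0]]).as_matrix()
    return (R.T@(np.array(X)-s['eef_pos'])).round(1)
E
python3 - <<'E'
from h import *
print(pix('top',(327.2,138.8),58),pix('top',(377.2,210.3),54),pix('top',(209.7,193.4),54))
print(pix('top',(340.5,132.),50))
print('mv',delta([610,-95,190]))
P=optics.camera_params('wrist');print(P['mount'],P['vfov'])
E
```

```text
[637.02122787 -83.66377332  58.        ] [ 455.87010167 -208.88375656   54.        ] [497.13920625 213.30111158  54.        ]
[ 656.45985607 -118.19436121   50.        ]
mv [ 552.3 -374.1    4.8]
[[ 4.17286491e-04 -9.52867009e-01 -3.03388019e-01  7.69458898e+01]
 [ 9.99999883e-01  3.23658570e-04  3.58889810e-04  3.91077021e-01]
 [-2.43780127e-04 -3.03388133e-01  9.52867032e-01 -1.78874617e+02]
 [ 0.00000000e+00  0.00000000e+00  0.00000000e+00  1.00000000e+00]] 58.714114054245655
```

Call:
{"method": "carry_out", "body": {
  "increments": [
    [0.03,-0.02,0,0,0,0,-1],
    [0.06,-0.04,0,0,0,0,-1],
    [0.09,-0.06,0,0,0,0,-1],
    [0.12,-0.08,0,0,0,0,-1],
    [0.15,-0.1,0,0,0,0,-1],
    [0.18,-0.12,0,0,0,0,-1],
    [0.21,-0.14,0,0,0,0,-1],
    [0.24,-0.16,0,0,0,0,-1],
    [0.27,-0.18,0,0,0,0,-1],
    [0.29,-0.19,0,0,0,0,-1],
    [0.29,-0.19,0,0,0,0,-1],
    [0.29,-0.19,0,0,0,0,-1]
  ],
  "newtons": 40
}}

```text
time_s: 1.5
eef_pos: [416.7, -349.5, 195.0]
orientation: [0.0, 0.988, 0.155, -0.0]
wrist_force: [-0.3, -0.4, -0.7]
opening: 0.001
grasp_force: 0.0
```

Call:
{"method": "carry_out", "body": {
  "increments": [
    [0.03,-0.02,0,0,0,0,-1],
    [0.06,-0.04,0.01,0,0,0,-1],
    [0.09,-0.06,0.01,0,0,0,-1],
    [0.12,-0.08,0.02,0,0,0,-1],
    [0.15,-0.1,0.02,0,0,0,-1],
    [0.18,-0.12,0.03,0,0,0,-1],
    [0.21,-0.14,0.03,0,0,0,-1],
    [0.24,-0.16,0.04,0,0,0,-1],
    [0.27,-0.18,0.04,0,0,0,-1],
    [0.28,-0.185,0.045,0,0,0,-1],
    [0.28,-0.185,0.045,0,0,0,-1],
    [0.28,-0.185,0.045,0,0,0,-1]
  ]
}}

```text
time_s: 2.5
eef_pos: [626.2, -89.9, 149.3]
orientation: [0.0, 0.988, 0.154, -0.001]
wrist_force: [-0.5, -0.4, -0.1]
opening: -0.001
grasp_force: 0.0
```

```bash
cat > look.py <<'E'
from h import *
import sys
name=sys.argv[1]; s=bot.observe()
im=optics.camera('wrist');cv2.imwrite(f'pics/{name}.png',im[:,:,::-1])
print(s['time_s'],s['eef_pos'].round(1),s['wrist_force'].round(1),s['opening'])
for t in sys.argv[2:]:
    for r in optics.place_of(t,'wrist')[:2]:
        print(t,round(r['p'],2),toW('wrist',r['point'],s).round(1))
def ray(u,v,z):
    P=optics.camera_params('wrist');f=K(P)
    a=toW('wrist',[0,0,0],s);b=toW('wrist',[(u-P['cx'])/f,(v-P['cy'])/f,1],s)
    return (a+(b-a)*(z-a[2])/(b-a)[2]).round(1)
hsv=cv2.cvtColor(im,cv2.COLOR_RGB2HSV)
for n,h0,h1,z in [('blue',95,125,54),('green',45,80,54)]:
    m=cv2.inRange(hsv,(h0,120,80),(h1,255,255))
    k,_,st,c=cv2.connectedComponentsWithStats(m)
    for i in range(1,k):
        if st[i,4]>300: print(n,st[i],c[i].round(),ray(*c[i],z))
E
python3 look.py w1 isolator_press isolator_box isolator_rocker
```

```text
2.5 [626.2 -89.9 149.3] [-0.5 -0.4 -0.1] -0.0013371523772857925
isolator_press 0.84 [629.2 -80.9  56.8]
isolator_box 0.72 [ 646.7 -106.5    1.2]Traceback (most recent call last):
  File "look.py", line 7, in <module>
    for r in optics.place_of(t,'wrist')[:2]:
             ~~~~~~~~~~~~~~~^^^^^^^^^^^
ValueError: it knows: busbar, contactor_box, contactor_top, isolator_box, isolator_press, meter, nut_jar, precharge_box, precharge_top, screwdriver, spare_cell, stop_box, wrench
```

View pics/w1.png

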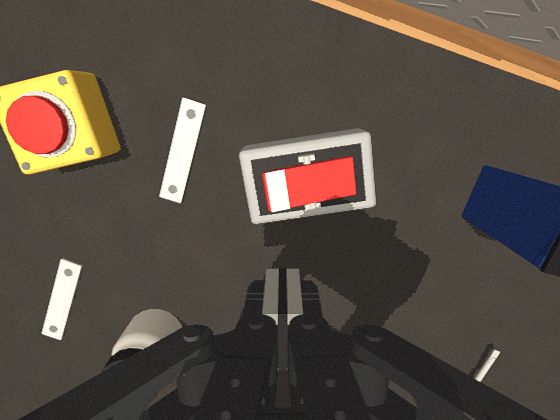

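The white bar is at (277,191), rocker pivot at about (309,184), and the shut fingertips at (282,268).

```bash
python3 - <<'E'
from h import *
s=bot.observe();P=optics.camera_params('wrist');f=K(P)
def ray(u,v,z):
    a=toW('wrist',[0,0,0],s);b=toW('wrist',[(u-P['cx'])/f,(v-P['cy'])/f,1],s)
    return a+(b-a)*(z-a[2])/(b-a)[2]
w=ray(277,191,58);p=ray(310,184,53);print(w,p,np.linalg.norm((w-p)[:2]),delta([*w[:2],75]),delta([629.2,-80.9,75]))
E
```

```text
[634.48169905 -84.40901072  58.        ] [ 645.99650743 -106.85919213   53.        ] 25.230962279513513 [ 9.9 -3.4 75. ] [ 5.9 -8.3 75. ]
```

Call:
{"method": "carry_out", "body": {
  "increments": [
    [0.009,-0.006,0.02,0,0,0,-1],
    [0.009,-0.006,0.045,0,0,0,-1],
    [0.009,-0.006,0.065,0,0,0,-1],
    [0.009,-0.006,0.075,0,0,0,-1],
    [0.009,-0.006,0.08,0,0,0,-1],
    [0.009,-0.006,0.083,0,0,0,-1],
    [0.009,-0.006,0.083,0,0,0,-1]
  ]
}}

```text
time_s: 3.23
eef_pos: [633.6, -81.0, 67.4]
orientation: [0.0, 0.988, 0.153, 0.0]
wrist_force: [-0.0, -0.2, -0.2]
opening: -0.0
grasp_force: 0.0
```

Call:
{"method": "carry_out", "body": {
  "increments": [
    [0,0,0.003,0,0,0,-1],
    [0,0,0.006,0,0,0,-1],
    [0,0,0.009,0,0,0,-1],
    [0,0,0.011,0,0,0,-1],
    [0,0,0.013,0,0,0,-1],
    [0,0,0.013,0,0,0,-1]
  ]
}}

```text
time_s: 3.73
eef_pos: [633.1, -80.2, 53.3]
orientation: [-0.0, 0.988, 0.154, -0.0]
wrist_force: [-0.1, -0.4, -0.2]
opening: 0.002
grasp_force: 0.0
```

```bash
python3 look.py w2 isolator_press isolator_box; python3 - <<'E'
import cv2
a=cv2.imread('pics/w2.png');cv2.imwrite('pics/w2c.png',cv2.resize(a[150:350,150:430],(800,571)))
E
```

```text
3.7333 [633.1 -80.2  53.3] [-0.1 -0.4 -0.2] 0.0016907969283495505
isolator_press 0.71 [631.9 -84.2  59.7]
```

View pics/w2c.png

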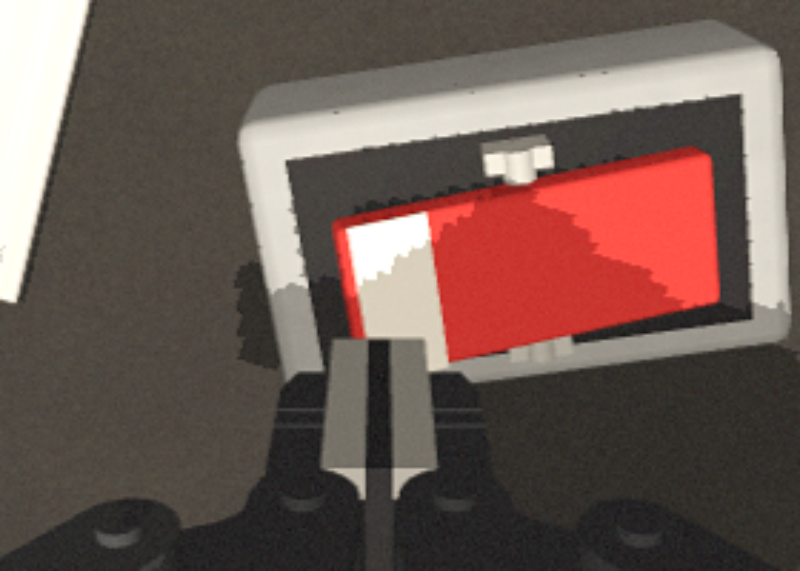

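The fingertips, at (282,270), sit off the bar's near edge, and the rocker is untouched. I'll compare where the calibration says the TCP should appear.

```bash
python3 - <<'E'
from h import *
P=optics.camera_params('wrist');f=K(P);M=np.array(P['mount']);print(P['cx'],P['cy'],f)
for X in [[0,0,0],[11,0,0],[11,11,0],[-11,0,0],[11,0,-19],[0,0,-19]]:
    c=np.linalg.inv(M)@np.array(X+[1.]);print(X,(P['cx']+f*c[0]/c[2]).round(),(P['cy']+f*c[1]/c[2]).round())
s=bot.observe()
from cv2 import *
# box & bar in scene view
im=optics.camera('scene');cv2.imwrite('pics/s2.png',cv2.resize(im[150:300,120:320,::-1],(800,600)))
print(proj('scene',s['eef_pos']))
E
```

```text
282.1784470062972 215.5615957812741 373.3439547347064
[0, 0, 0] 281.0 252.0
[11, 0, 0] 281.0 232.0
[11, 11, 0] 303.0 232.0
[-11, 0, 0] 281.0 271.0
[11, 0, -19] 281.0 247.0
[0, 0, -19] 281.0 268.0
[193, 232]
```

View pics/s2.png

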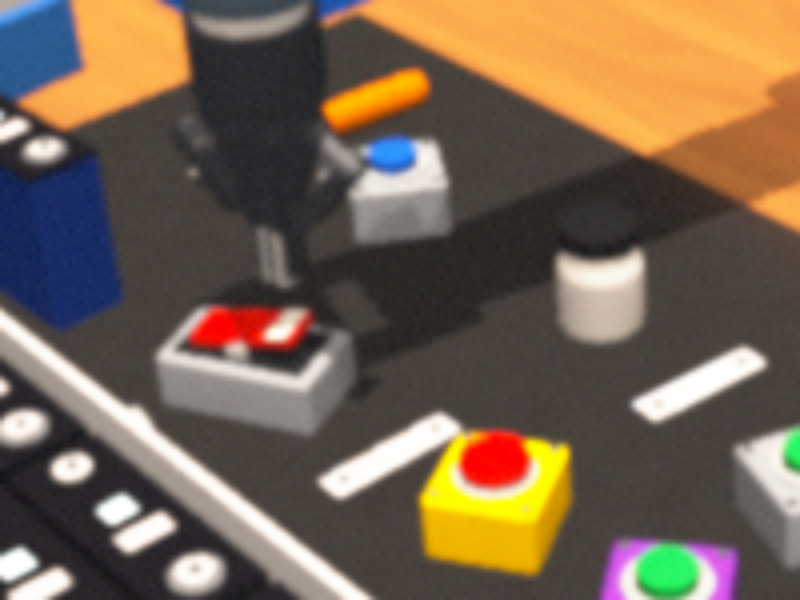

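```bash
python3 - <<'E'
from h import *
s=bot.observe();P=optics.camera_params('wrist');f=K(P)
a=toW('wrist',[0,0,0],s);b=toW('wrist',[(281-P['cx'])/f,(268-P['cy'])/f,1],s)-a
for z in [30,40,50,60,70,80,90]:
    X=a+b*(z-a[2])/b[2]; print(z,X.round(),proj('scene',X),proj('top',X))
print(proj('scene',[637,-84,58]),proj('scene',[455,-209,54]),proj('scene',[497,213,54]))
im=optics.camera('top');cv2.imwrite('pics/t2.png',cv2.resize(im[110:210,270:400,::-1],(780,600),interpolation=cv2.INTER_CUBIC))
print(s['q'],optics.camera_params('scene')['t'])
E
```

```text
30 [614. -86.  30.] [199, 236] [327, 150]
40 [619. -85.  40.] [197, 233] [327, 147]
50 [623. -83.  50.] [196, 231] [327, 145]
60 [628. -82.  60.] [194, 228] [327, 142]
70 [632. -81.  70.] [192, 226] [326, 140]
80 [637. -79.  80.] [191, 223] [326, 137]
90 [641. -78.  90.] [189, 221] [326, 134]
[190, 230] [218, 187] [322, 260]
[-3.03394084e-01  3.73988578e-01  1.67312856e+00 -2.40947500e-05
  1.09421761e+00  9.58563599e-01] [ 307.54837032 -124.29955719 1575.14909636]
```

View pics/t2.png

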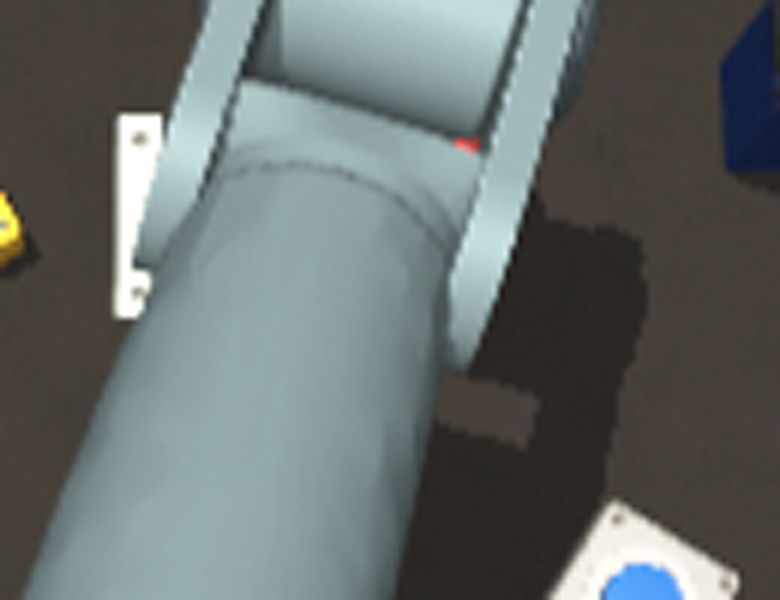

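The scene view shows the tip about 25–30 mm above the rocker, while the wrist and scene rays agree on its x and y. So the true fingertips are higher than the reported TCP. I'll lower gently and watch the force.

Call:
{"method": "carry_out", "body": {
  "increments": [
    [0,0,0.004,0,0,0,-1],
    [0,0,0.008,0,0,0,-1],
    [0,0,0.012,0,0,0,-1],
    [0,0,0.014,0,0,0,-1],
    [0,0,0.014,0,0,0,-1]
  ]
}}

```text
time_s: 4.4
eef_pos: [632.7, -80.2, 38.7]
orientation: [-0.0, 0.988, 0.154, -0.001]
wrist_force: [0.7, -0.7, -0.2]
opening: 0.001
grasp_force: 0.0
```

Call:
{"method": "carry_out", "body": {
  "increments": [
    [0,0,0.002,0,0,0,-1],
    [0,0,0.004,0,0,0,-1],
    [0,0,0.006,0,0,0,-1],
    [0,0,0.006,0,0,0,-1]
  ]
}}

```text
time_s: 4.73
eef_pos: [633.1, -80.2, 33.3]
orientation: [-0.0, 0.988, 0.154, -0.0]
wrist_force: [0.3, 0.1, 0.7]
opening: -0.003
grasp_force: 0.0
```

Call:
{"method": "carry_out", "body": {
  "increments": [
    [0,0,0.002,0,0,0,-1],
    [0,0,0.004,0,0,0,-1],
    [0,0,0.004,0,0,0,-1]
  ]
}}

```text
time_s: 4.98
eef_pos: [633.1, -80.2, 29.3]
orientation: [-0.0, 0.988, 0.154, -0.0]
wrist_force: [-0.5, 0.7, -1.1]
opening: 0.001
grasp_force: 0.0
```

Call:
{"method": "carry_out", "body": {
  "increments": [
    [0,0,0.002,0,0,0,-1],
    [0,0,0.003,0,0,0,-1],
    [0,0,0.003,0,0,0,-1]
  ]
}}

```text
time_s: 5.23
eef_pos: [633.1, -80.3, 26.5]
orientation: [-0.0, 0.988, 0.154, -0.0]
wrist_force: [0.2, 0.4, -0.2]
opening: 0.001
grasp_force: 0.0
```

```bash
python3 look.py w3 isolator_press isolator_box; python3 - <<'E'
import cv2
from h import *
a=cv2.imread('pics/w3.png')[150:350,150:430]
b=optics.camera('scene')[150:300,120:320,::-1]
cv2.imwrite('pics/c3.png',np.hstack([cv2.resize(a,(400,286)),cv2.resize(b,(381,286))]))
E
```

```text
5.2333 [633.1 -80.3  26.5] [ 0.2  0.4 -0.2] 0.0007570962598919744
isolator_press 0.65 [632.5 -79.9  56.9]
isolator_box 0.72 [ 6.447e+02 -1.078e+02 -2.000e-01]
isolator_box 0.21 [6.263e+02 1.000e-01 4.600e+00]
```

View pics/c3.png

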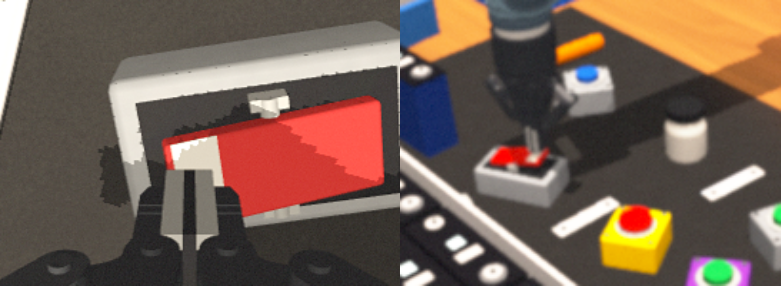

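The tip is now over the white bar and just about to touch. I'll keep pressing in small steps.

Call:
{"method": "carry_out", "body": {
  "increments": [
    [0.003,0,0.001,0,0,0,-1],
    [0.003,0,0.003,0,0,0,-1],
    [0.003,0,0.003,0,0,0,-1]
  ]
}}

```text
time_s: 5.68
eef_pos: [636.1, -79.3, 23.4]
orientation: [-0.0, 0.988, 0.154, -0.0]
wrist_force: [0.1, 0.1, -0.2]
opening: 0.004
grasp_force: 0.0
```

Call:
{"method": "carry_out", "body": {
  "increments": [
    [0,0,0.001,0,0,0,-1],
    [0,0,0.003,0,0,0,-1],
    [0,0,0.003,0,0,0,-1]
  ]
}}

```text
time_s: 5.93
eef_pos: [636.2, -79.1, 20.6]
orientation: [-0.0, 0.988, 0.154, 0.0]
wrist_force: [-0.9, 2.0, 1.0]
opening: -0.001
grasp_force: 0.4
```

Call:
{"method": "carry_out", "body": {
  "increments": [
    [0,0,0.001,0,0,0,-1],
    [0,0,0.003,0,0,0,-1],
    [0,0,0.003,0,0,0,-1]
  ]
}}

```text
time_s: 6.18
eef_pos: [636.3, -79.3, 17.6]
orientation: [0.0, 0.988, 0.154, 0.0]
wrist_force: [0.0, 1.9, 0.4]
opening: 0.001
grasp_force: 0.3
```

Call:
{"method": "carry_out", "body": {
  "increments": [
    [0,0,0.002,0,0,0,-1],
    [0,0,0.004,0,0,0,-1],
    [0,0,0.004,0,0,0,-1]
  ]
}}

```text
time_s: 6.43
eef_pos: [636.3, -79.3, 13.5]
orientation: [-0.0, 0.988, 0.154, 0.0]
wrist_force: [0.6, 1.6, 1.8]
opening: 0.001
grasp_force: 0.9
```

Call:
{"method": "carry_out", "body": {
  "increments": [
    [0,0,0.002,0,0,0,-1],
    [0,0,0.003,0,0,0,-1],
    [0,0,0.003,0,0,0,-1]
  ]
}}

```text
time_s: 6.68
eef_pos: [636.4, -79.3, 11.8]
orientation: [-0.0, 0.988, 0.154, -0.0]
wrist_force: [-3.7, 3.2, 8.5]
opening: 0.0
grasp_force: 4.6
```

```bash
python3 - <<'E'
from h import *
s=bot.observe();print(s['eef_pos'],s['wrist_force'],s['moment'])
a=optics.camera('wrist')[150:350,150:430,::-1]
b=optics.camera('scene')[200:280,150:262,::-1]
cv2.imwrite('pics/c4.png',np.hstack([cv2.resize(a,(400,286)),cv2.resize(b,(400,286))]))
E
```

```text
[636.42883079 -79.3334093   11.79591995] [-3.74721105  3.17228427  8.46561128] [ 0.44487205  0.59040837 -0.01250677]
```

View pics/c4.png

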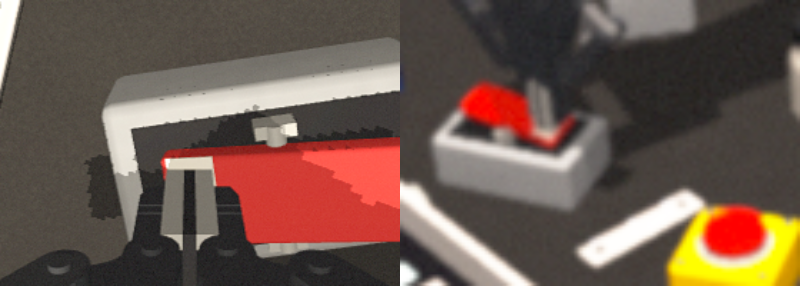

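The rocker is down, white end low, and the force has risen sharply to 8.5 N at its stop. The tip offset is about 38 mm. I'll press slightly more, then lift.

Call:
{"method": "carry_out", "body": {
  "increments": [
    [0,0,0.0015,0,0,0,-1],
    [0,0,0.0015,0,0,0,-1],
    [0,0,0.0015,0,0,0,-1]
  ]
}}

```text
time_s: 7.03
eef_pos: [636.5, -79.4, 11.5]
orientation: [-0.0, 0.988, 0.154, -0.0]
wrist_force: [-7.5, 3.0, 15.0]
opening: -0.002
grasp_force: 8.2
```

Call:
{"method": "carry_out", "body": {
  "increments": [
    [0,0,-0.01,0,0,0,-1],
    [0,0,-0.03,0,0,0,-1],
    [0,0,-0.06,0,0,0,-1],
    [0,0,-0.08,0,0,0,-1],
    [0,0,-0.08,0,0,0,-1]
  ]
}}

```text
time_s: 7.45
eef_pos: [639.7, -80.8, 94.8]
orientation: [0.002, 0.988, 0.154, 0.004]
wrist_force: [0.3, -0.3, -0.2]
opening: 0.003
grasp_force: 0.0
```

```bash
python3 look.py w4 isolator_press isolator_box; python3 -c "
from h import *
print(delta([455.5,-209,90]))"
```

```text
7.45 [639.7 -80.8  94.8] [ 0.3 -0.3 -0.2] 0.002833415486406409
isolator_press 0.66 [633.3 -81.7  50.1]
isolator_box 0.73 [ 643.4 -108.5    1.9]
[-210.9   68.7   -1.5]
```

The rocker point now measures 50 mm high, so it is on, and the box has not shifted. Next, the blue button.

Call:
{"method": "carry_out", "body": {
  "increments": [
    [-0.03,0.01,0,0,0,0,-1],
    [-0.06,0.02,0,0,0,0,-1],
    [-0.09,0.03,0,0,0,0,-1],
    [-0.12,0.04,0,0,0,0,-1],
    [-0.15,0.05,0,0,0,0,-1],
    [-0.18,0.06,0,0,0,0,-1],
    [-0.2,0.066,0,0,0,0,-1],
    [-0.21,0.069,0,0,0,0,-1],
    [-0.21,0.069,0,0,0,0,-1],
    [-0.21,0.069,0,0,0,0,-1]
  ]
}}

```text
time_s: 8.43
eef_pos: [456.9, -208.6, 88.5]
orientation: [-0.001, 0.988, 0.153, -0.0]
wrist_force: [0.2, 0.2, 0.5]
opening: -0.001
grasp_force: 0.0
```

```bash
python3 look.py w5 precharge_top precharge_box
```

```text
8.4333 [ 456.9 -208.6   88.5] [0.2 0.2 0.5] -0.00138780426462223
precharge_top 0.91 [ 454.3 -209.8   50.4]
precharge_box 0.72 [ 453.6 -208.4    2.6]
blue [ 255  201   53   55 2282] [281. 228.] [ 457.8 -207.9   54. ]
```

Call:
{"method": "carry_out", "body": {
  "increments": [
    [0,0,0.02,0,0,0,-1],
    [0,0,0.045,0,0,0,-1],
    [0,0,0.06,0,0,0,-1],
    [0,0,0.066,0,0,0,-1],
    [0,0,0.068,0,0,0,-1],
    [0,0,0.068,0,0,0,-1]
  ]
}}

```text
time_s: 9.08
eef_pos: [457.6, -208.7, 21.3]
orientation: [-0.0, 0.988, 0.154, -0.0]
wrist_force: [0.1, -0.3, 0.4]
opening: -0.003
grasp_force: 0.0
```

Call:
{"method": "carry_out", "body": {
  "increments": [
    [0,0,0.003,0,0,0,-1],
    [0,0,0.006,0,0,0,-1],
    [0,0,0.008,0,0,0,-1],
    [0,0,0.008,0,0,0,-1]
  ]
}}

```text
time_s: 9.42
eef_pos: [458.3, -209.7, 14.2]
orientation: [0.001, 0.988, 0.154, 0.001]
wrist_force: [2.4, 0.4, 3.7]
opening: 0.006
grasp_force: 1.6
```

Call:
{"method": "carry_out", "body": {
  "increments": [
    [0,0,0.003,0,0,0,-1],
    [0,0,0.005,0,0,0,-1],
    [0,0,0.006,0,0,0,-1],
    [0,0,0.006,0,0,0,-1]
  ]
}}

```text
time_s: 9.75
eef_pos: [458.4, -209.8, 10.2]
orientation: [0.0, 0.988, 0.154, 0.0]
wrist_force: [-5.8, 4.6, 22.7]
opening: 0.003
grasp_force: 11.5
```

Call:
{"method": "carry_out", "body": {
  "increments": [
    [0,0,-0.0005,0,0,0,-1],
    [0,0,-0.001,0,0,0,-1],
    [0,0,-0.001,0,0,0,-1],
    [0,0,-0.001,0,0,0,-1],
    [0,0,-0.001,0,0,0,-1],
    [0,0,-0.001,0,0,0,-1],
    [0,0,-0.001,0,0,0,-1],
    [0,0,-0.001,0,0,0,-1],
    [0,0,-0.001,0,0,0,-1],
    [0,0,-0.001,0,0,0,-1],
    [0,0,-0.001,0,0,0,-1],
    [0,0,-0.001,0,0,0,-1]
  ]
}}

```text
time_s: 10.75
eef_pos: [458.4, -209.7, 10.4]
orientation: [0.001, 0.988, 0.154, 0.001]
wrist_force: [-0.8, 2.4, 15.0]
opening: 0.002
grasp_force: 7.6
```

Call:
{"method": "carry_out", "body": {
  "increments": [
    [0,0,0,0,0,0,-1],
    [0,0,0,0,0,0,-1],
    [0,0,0,0,0,0,-1],
    [0,0,0,0,0,0,-1],
    [0,0,0,0,0,0,-1],
    [0,0,0,0,0,0,-1],
    [0,0,0,0,0,0,-1],
    [0,0,0,0,0,0,-1],
    [0,0,0,0,0,0,-1],
    [0,0,0,0,0,0,-1],
    [0,0,0,0,0,0,-1],
    [0,0,0,0,0,0,-1]
  ]
}}

```text
time_s: 11.75
eef_pos: [458.4, -209.8, 10.4]
orientation: [0.001, 0.988, 0.154, 0.001]
wrist_force: [-1.7, 2.8, 15.4]
opening: -0.002
grasp_force: 7.6
```

Call:
{"method": "carry_out", "body": {
  "increments": [
    [0,0,0,0,0,0,-1],
    [0,0,-0.01,0,0,0,-1],
    [0,0,-0.03,0,0,0,-1],
    [0,0,-0.06,0,0,0,-1],
    [0,0,-0.08,0,0,0,-1],
    [0,0,-0.1,0,0,0,-1],
    [0,0,-0.1,0,0,0,-1],
    [0,0,-0.1,0,0,0,-1]
  ]
}}

```text
time_s: 12.42
eef_pos: [457.2, -209.2, 108.7]
orientation: [0.001, 0.988, 0.154, 0.0]
wrist_force: [0.2, 0.3, 0.0]
opening: -0.001
grasp_force: 0.0
```

```bash
python3 look.py w6 precharge_top precharge_box; python3 -c "
from h import *
print(delta([497.5,213.5,108]))"
```

```text
12.4167 [ 457.2 -209.2  108.7] [0.2 0.3 0. ] -0.001016900504185505
precharge_top 0.58 [ 457.9 -210.1   50.7]
precharge_box 0.65 [ 452.  -207.8    3.8]
blue [ 256  193   49   51 1940] [280. 218.] [ 457.7 -208.    54. ]
blue [529 369  31  51 955] [549. 398.] [ 380.7 -452.    54. ]
[ 167.7 -389.1   -0.9]
```

The pre-charge button was held right down for over 2 s, released, and sprang back; its box is unmoved. Next, the grey-box contactor.

Call:
{"method": "carry_out", "body": {
  "increments": [
    [0.014,-0.032,0,0,0,0,-1],
    [0.028,-0.065,0,0,0,0,-1],
    [0.042,-0.097,0,0,0,0,-1],
    [0.056,-0.13,0,0,0,0,-1],
    [0.07,-0.162,0,0,0,0,-1],
    [0.084,-0.195,0,0,0,0,-1],
    [0.098,-0.227,0,0,0,0,-1],
    [0.112,-0.26,0,0,0,0,-1],
    [0.126,-0.292,0,0,0,0,-1],
    [0.14,-0.325,0,0,0,0,-1],
    [0.154,-0.357,0,0,0,0,-1],
    [0.162,-0.375,0,0,0,0,-1]
  ]
}}

```text
time_s: 13.57
eef_pos: [496.2, 200.4, 106.5]
orientation: [-0.0, 0.988, 0.155, -0.001]
wrist_force: [0.1, 0.4, -0.4]
opening: 0.003
grasp_force: 0.0
```

Call:
{"method": "carry_out", "body": {
  "increments": [
    [0.006,-0.014,0.005,0,0,0,-1],
    [0.006,-0.014,0.015,0,0,0,-1],
    [0.006,-0.014,0.018,0,0,0,-1],
    [0.006,-0.014,0.018,0,0,0,-1]
  ]
}}

```text
time_s: 13.9
eef_pos: [497.0, 211.7, 87.6]
orientation: [0.0, 0.988, 0.154, -0.003]
wrist_force: [0.1, 0.3, 0.1]
opening: -0.005
grasp_force: 0.0
```

```bash
python3 look.py w7 contactor_top contactor_box
```

```text
13.9 [497.  211.7  87.6] [0.1 0.3 0.1] -0.004833829027280845
contactor_top 0.69 [494.6 209.   51.8]
contactor_box 0.92 [622.8 229.9  -2.4]
contactor_box 0.6 [498.9 218.7   0.6]
green [ 293    0   64   32 1529] [324.  13.] [615.5 226.7  54. ]
green [ 250  197   54   54 2271] [276. 224.] [499.9 215.9  54. ]
```

View pics/w7.png

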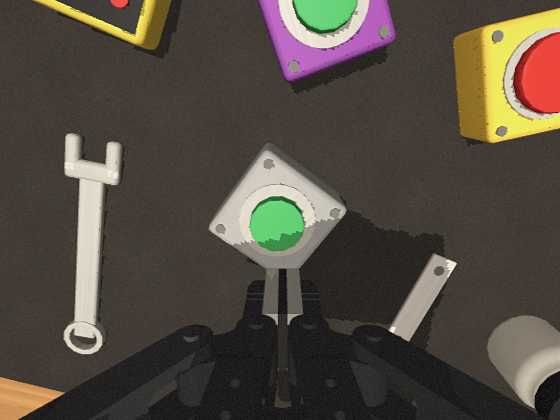

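The green button of the grey box is at (276,224), below the purple look-alike at (324,13). I'm going down on it.

Call:
{"method": "carry_out", "body": {
  "increments": [
    [0.002,-0.003,0.02,0,0,0,-1],
    [0.002,-0.003,0.045,0,0,0,-1],
    [0.002,-0.003,0.06,0,0,0,-1],
    [0.002,-0.003,0.066,0,0,0,-1],
    [0.002,-0.003,0.068,0,0,0,-1],
    [0.002,-0.003,0.068,0,0,0,-1]
  ]
}}

```text
time_s: 14.55
eef_pos: [500.4, 215.8, 22.7]
orientation: [0.0, 0.988, 0.153, 0.0]
wrist_force: [0.1, 0.4, -0.2]
opening: -0.001
grasp_force: 0.0
```

Call:
{"method": "carry_out", "body": {
  "increments": [
    [0,0,0.003,0,0,0,-1],
    [0,0,0.006,0,0,0,-1],
    [0,0,0.009,0,0,0,-1],
    [0,0,0.011,0,0,0,-1],
    [0,0,0.011,0,0,0,-1]
  ]
}}

```text
time_s: 14.97
eef_pos: [500.9, 216.3, 11.8]
orientation: [-0.0, 0.988, 0.154, 0.001]
wrist_force: [2.7, -0.4, 2.3]
opening: 0.002
grasp_force: 1.0
```

Call:
{"method": "carry_out", "body": {
  "increments": [
    [0,0,0.002,0,0,0,-1],
    [0,0,0.004,0,0,0,-1],
    [0,0,0.004,0,0,0,-1],
    [0,0,0.004,0,0,0,-1]
  ]
}}

```text
time_s: 15.3
eef_pos: [501.1, 216.3, 10.3]
orientation: [0.0, 0.988, 0.154, 0.0]
wrist_force: [-7.5, -1.8, 22.0]
opening: -0.001
grasp_force: 11.0
```

At the stop with 22 N. Now I'll lift clear and check.

Call:
{"method": "carry_out", "body": {
  "increments": [
    [0,0,-0.001,0,0,0,-1],
    [0,0,-0.01,0,0,0,-1],
    [0,0,-0.03,0,0,0,-1],
    [0,0,-0.06,0,0,0,-1],
    [0,0,-0.09,0,0,0,-1],
    [0,0,-0.12,0,0,0,-1],
    [0,0,-0.14,0,0,0,-1],
    [0,0,-0.14,0,0,0,-1],
    [0,0,-0.14,0,0,0,-1]
  ]
}}

```text
time_s: 16.05
eef_pos: [500.3, 216.3, 148.2]
orientation: [-0.0, 0.988, 0.154, 0.001]
wrist_force: [-0.2, -0.9, 0.3]
opening: -0.001
grasp_force: 0.0
```

```bash
python3 look.py w8 contactor_top contactor_box stop_box; python3 - <<'E'
from h import *
for c in ['scene']:
    optics.camera(c)
    for t in ['isolator_press','isolator_box','precharge_top','contactor_top','contactor_box','stop_box','nut_jar']:
        for r in optics.place_of(t,c)[:3]: print(c,t,round(r['p'],2),toW(c,r['point']).round())
E
```

```text
16.05 [500.3 216.3 148.2] [-0.2 -0.9  0.3] -0.0012616178857798794
contactor_top 0.91 [626.3 228.4  54.9]
contactor_top 0.65 [496.5 211.   46.3]
contactor_box 0.82 [ 6.223e+02  2.286e+02 -5.000e-01]
contactor_box 0.61 [ 4.998e+02  2.181e+02 -4.000e-01]
stop_box 0.7 [625.7 100.2  -2.7]
green [ 296    0   49   54 2108] [320.  26.] [623.7 229.   54. ]
green [ 262  183   41   41 1314] [282. 203.] [500.7 216.1  54. ]
scene isolator_press 0.66 [637. -79.  49.]
scene isolator_box 0.86 [ 643. -106.    0.]
scene precharge_top 0.4 [ 457. -208.   55.]
scene contactor_top 0.54 [622. 232.  56.]
scene contactor_top 0.47 [178. 324.  53.]
scene contactor_top 0.43 [499. 213.  47.]
scene contactor_box 0.9 [622. 229.   1.]
scene contactor_box 0.89 [497. 218.  -0.]
scene contactor_box 0.81 [179. 325.   1.]
scene stop_box 0.63 [629.  99.  -1.]
scene nut_jar 0.91 [445. -14.  -3.]
scene nut_jar 0.24 [627.   5.  -5.]
```

The rocker point is at 49 mm (on), the blue button at 55 mm (out) and the green at 47 mm (in). No box has moved.

```bash
python3 -c "
from bench import workorder
print(workorder.job_done())"
```

```text
the job is handed in; nothing more can be done
None
```

The job is handed in: isolator rocker on, blue pre-charge button held right down for over 2 s and released, and green contactor button (grey box) in and staying in, with the red stop button never touched and no box measurably shifted.

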